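Drive a stuck hinge pin out of its barrel with a drift punch

ROBOT

A 6-joint arm with a two-finger parallel gripper is mounted at the origin on the work surface. World frame = base frame: x ahead of the robot, y to its left, z up, the work surface at z = 0. Lengths are in m, angles in rad, forces in N, time in s.
With the tool pointing down it reaches from about 0.3 to 0.875 m from the base axis. Payload 4.2 kg.
Tool frame: the origin (TCP) lies between the finger pads; the fingertips stand 22 mm ahead of it and the grasp point (between the pads) lies 3 mm ahead of it; z points along the fingers, y is the line along which they close (so a half turn about z gives the same grasp; the last joint's range is limited). The gripper opens to 85 mm and grips with 20 to 120 N. Pads are 22 mm wide; open, the fingers measure 114 mm over their backs; the gripper's body (76 mm by 85 mm) begins 54 mm behind the grasp point. The pads swing forward as they close: fully open they stand 13 mm farther back than shut.
Start: joints at [-1.361, 0.32, 1.565, -0, 1.257, -0.02], TCP at [0.131, -0.56, 0.253] pointing down, gripper open.
Joint ranges: [-3.11, 3.11], [-0.84, 2.01], [0.21, 2.61], [-1.34, 4.49], [0.05, 2.63], [-2.56, 2.56]. Speed limits (rad/s): [2.57, 2.57, 3.14, 3.14, 3.14, 3.14].

INTERFACE

Orientations are given as a unit quaternion [w, x, y, z].
In Python, from rig import env gives the robot as it stands.
- The arm moves only by the shell command python3 -m handwheel 'ROWS' [OPENING]. ROWS is JSON, one flat list of numbers, 6 for each row, row after row: the shift along the tool's x, y, z in mm, then the turn, a rotation vector about the tool's x, y, z in rad. In form: [tx, ty, tz, rx, ry, rz, tx, ty, tz, rx, ry, rz, ...]. A call has 1 to 20 rows; each row is the pose to reach, as a shift and turn from the pose commanded when the call began, along the tool's axes at that moment; what a row does not reach only later rows make up. A row lasts 1/10 s, in which the tool goes at most 50 mm and 8.59 degrees, less where a joint would pass 70% of its speed; a pose out of reach is approached as far as the arm can. A call with a gripper value outside its range is refused whole. OPENING is the opening in per cent of the stroke, from 0 (shut) to 100 (fully open), set as the call begins (- or left out, the last holds). The fingers move at their own pace and stop on an object; the grip force is fixed at half the most. Time passes only in rows, so rows that repeat a pose let the fingers close. It gives the time, the measured TCP pose, the force, the opening and the grip force at its end, in the units of the state.
- env.get_state(): the state, without advancing time (a new reading comes with each control period).
- env.snapshot(name): name is "side" or "top" or "wrist"; returns a dict with "image" (420x560x3 uint8, blue, green, red), "range_z" (420x560 float32, m along the optical axis (not along the pixel's ray), 0 where there is no reading), "K" (3x3 intrinsics, pixels), "rvec" (rotation vector, rad) and "tvec" (3), from world to camera coordinates, as OpenCV has them. Camera axes: x right, y down, z forward; pixel columns grow to the right and rows downward; lengths in m; the calibration is good to about 2 mm. A picture is of the moment at which its call begins.
- env.sign_off(): hands the job in; it is judged then, once.
The state is a dict: "t": time; "qpos": joint angles; "dq": joint speeds; "joint_efforts": joint torques, N m; "eef_pos": TCP position; "tool_rot": TCP orientation; "force": force on the tool from outside, world axes, zero at the start; "torque": the same for the moment, N m; "width": opening from 0.0 (shut) to 1.0 (fully open); "gripper_force": force on a finger pad.
Only numpy, scipy, OpenCV 4.12 (cv2) and the standard library are available. Lean on these libraries where they do the work, as an engineer would, in place of code of your own. Each camera call takes 0.05 s, during which the arm holds its last target. There are 200 camera calls.

TASK

The brass pin is stuck in the steel hinge clamped in the blue vise. Take the thin blue-handled drift punch from the wooden rack, feel its tip into the top of the hinge barrel and press the pin steadily and gently down and right out of the barrel until its head stands on the steel puck below, and bed it there with a firm push of about 20 N; never ram it or bear on the hinge or pin with more than 35 N. Then put the punch back upright, fully seated, in the rack hole it came from, and leave everything else on the bench alone.

Things in the scene. Friction and masses are not known exactly. Their poses are not given: they have to be found in the camera images.
- bore_mouth (a point): centre of the open top of the hinge barrel, 125 mm above the bench: an upright tube, 22 mm outside, bore 8.6 mm, 40 mm tall (its lower end is 85 mm above the bench), with a flat rim; z up. The bore goes straight through. Vise jaws (112 mm high) and hinge leaves (125 mm high) stand beside the barrel, nothing above it.
- puck (a point): centre of the top of the steel puck, 39 mm above the bench, under the barrel: a hard stop. With its head standing on it the pin's upper end is 79 mm above the bench: 46 mm below the rim, 6 mm below the barrel
- vise: the fixed blue vise holding the hinge; origin on the bench exactly under the barrel's axis, z up, the vise jaws lie on its -x side (away from the barrel, 42 to 128 mm from the axis, 56 mm wide); base 200 x 90 x 20 mm; a screw with a cross handle on its +y side
- hinge_pin: stuck brass pin in the barrel: shank 8 x 34 mm, head 16 mm wide and 6 mm thick at its lower end; origin at the centre of its plain upper end, 6 to 14 mm below the barrel's rim at the start. It slides only straight down and stays where left. Resistance: about 8 N plus 7 N for each 10 mm/s, so pushing fast gives big forces
- punch_grip (a point): centre of the blue handle (18 mm across, 60 mm long) of the thin drift punch, upright in one of the rack's three holes (which one differs). Below the handle a round steel shank 7 x 62 mm, flat sharp-edged tip. The tip lies 92 mm below this point, the shoulder 30 mm below, the top 34 mm above. About 120 g. Hanging by its shoulder on the rack it has this point 96 mm above the bench
- punch: the same thin blue drift punch; origin at its tip, z up along it to the handle
- rack: fixed wooden rack block 50 x 170 x 66 mm (x, y, z); origin at the centre of its underside; three upright 13 mm holes through it, in a row along its y axis at -55, 0 and +55 mm
- thick_punch: bystander: red-handled thick drift punch (11 mm shank, too thick for the barrel) upright in the rack; same outline, origin at its tip
- centre_punch: bystander: yellow-handled pointed centre punch upright in the rack; same outline, origin at its tip
- screwdriver: bystander: screwdriver lying on the bench
- hammer: bystander: hammer lying on the bench
- paint_tin: bystander: paint tin 80 mm wide, 100 mm high; origin under it
- jug: bystander: white plastic jug 100 mm wide, 190 mm high; origin under it
- spool: bystander: purple spool of 3D-printer filament lying flat, 170 mm wide, 62 mm high; origin under it
Not all that is in view belongs to the job. Of the things that look like the vise, take the one that is farthest from the robot's base at the start.

How it is judged:
By the outcome, as a careful person would: the job done as asked, in the order asked, and still so for the second after the job is handed in, with the robot touching nothing.
It also fails if it takes over 64 s, if anything falls off the work surface, if the arm or the gripper's body presses on something with over 40 N, if the wrist force passes 120 N, or if a joint passes its speed limit or range.

## Working session

There is one attempt and no reset: what is moved stays moved. The work goes in short steps, Python scripts to look and compute and a shell command to move; the robot and the scene stay as the last step left them, time stands still between calls to the robot, and variables do not carry over. Pictures are saved under pics/ and viewed, at most 10 in all, crops included, and the job is handed in when it is done.

```bash
ls; mkdir -p pics; cat > h.py <<'E'
import numpy as np,cv2
from rig import env
def snap(n):
    s=env.snapshot(n); s['R']=cv2.Rodrigues(np.array(s['rvec'],float))[0]; s['t']=np.array(s['tvec'],float).ravel(); s['K']=np.array(s['K']); return s
def ray(s,u,v):
    d=s['R'].T@np.linalg.inv(s['K'])@np.array([u,v,1.]); return -s['R'].T@s['t'],d
def onz(s,u,v,z):
    c,d=ray(s,u,v); return c+d*(z-c[2])/d[2]
def cloud(s):
    z=s['range_z']; v,u=np.indices(z.shape); p=np.stack([u*z,v*z,z],-1)@np.linalg.inv(s['K']).T
    return (p-s['t'])@s['R']
E
python3 - <<'E'
from h import *
import pickle
a=snap('top');b=snap('side')
pickle.dump((a,b),open('s0.pkl','wb'))
cv2.imwrite('pics/top0.png',a['image']);cv2.imwrite('pics/side0.png',b['image'])
s=env.get_state();print(s['t'],s['eef_pos'],s['tool_rot'],s['force'])
E
```

```text
pics
0.1 [ 0.13093289 -0.55949985  0.25256061] [-7.91501320e-04  9.93403680e-01  1.14666896e-01 -7.27040287e-05] [-0.88577035 -0.18875312  0.17102606]
```

View pics/top0.png

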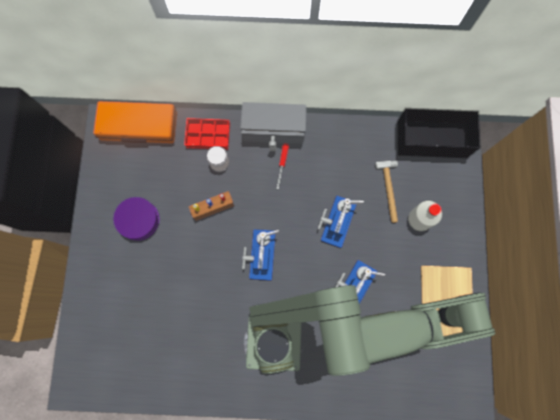

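View pics/side0.png

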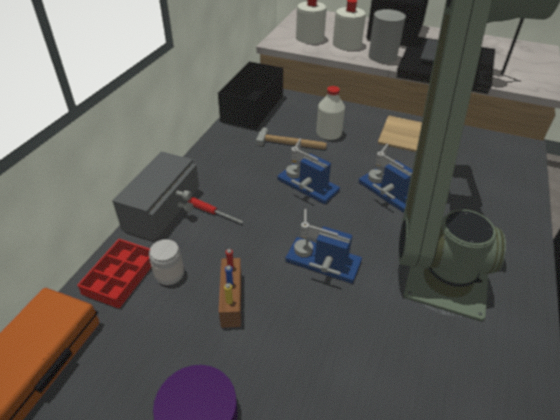

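The top view shows three vises, with barrels at about (264,237), (344,203) and (364,272). The robot base is at (272,345), so (344,203) looks farthest. The rack is at (211,206), with yellow (197,209), blue (210,203) and red (223,198) handles. I'll take the blue one and check these choices in a crop.

```bash
python3 - <<'E'
from h import *
import pickle
a,b=pickle.load(open('s0.pkl','rb'))
def crop(s,x,y,w=40,h=30): return cv2.resize(s['image'][y-h:y+h,x-w:x+w],(400,300),interpolation=cv2.INTER_CUBIC)
cv2.imwrite('pics/c0.png',np.vstack([np.hstack([crop(a,340,218),crop(a,211,206)]),np.hstack([crop(b,310,175),crop(b,230,285,60,45)])]))
for n,u,v in (('v1',264,237),('v2',344,203),('v3',364,272)): 
    p=onz(a,u,v,.125);print(n,p.round(3),np.hypot(*p[:2]).round(3))
for nm,s in (('top',a),('side',b)):
    P=cloud(s);hsv=cv2.cvtColor(s['image'],cv2.COLOR_BGR2HSV)
    m=(cv2.inRange(hsv,(100,120,40),(130,255,255))>0)
    n,l,st,c=cv2.connectedComponentsWithStats(m.astype(np.uint8))
    for i in range(1,n):
        if st[i,4]>8: 
            q=P[l==i];print(nm,st[i],c[i].round(1),np.median(q,0).round(3),'top',q[q[:,2]>np.percentile(q[:,2],70)].mean(0).round(4))
print('campos',[(-s['R'].T@s['t']).round(3) for s in (a,b)],a['K'][0,0])
# rack orientation: points near z=.066
P=cloud(a);hsv=cv2.cvtColor(a['image'],cv2.COLOR_BGR2HSV)
p0=onz(a,211,206,.066);print('rack',p0)
m=(np.hypot(P[...,0]-p0[0],P[...,1]-p0[1])<.12)&(abs(P[...,2]-.066)<.01)
q=P[m][:,:2].astype(np.float32);print(m.sum(),cv2.minAreaRect(q))
E
```

```text
v1 [0.391 0.053 0.125] 0.395
v2 [ 0.537 -0.251  0.125] 0.592
v3 [ 0.273 -0.329  0.125] 0.428
top [321 196  35  52 727] [336.9 225.4] [ 0.448 -0.229  0.024] top [ 0.4563 -0.2341  0.1354]
top [249 230  26  50 753] [262.  258.7] [0.306 0.053 0.024] top [0.3118 0.0583 0.1191]
top [346 261  30  25 221] [355.5 273.6] [ 0.269 -0.305  0.022] top [ 0.2466 -0.2925  0.1472]
top [358 275  17  27 147] [364.7 287.6] [ 0.215 -0.335  0.11 ] top [ 0.1996 -0.3138  0.1832]
side [296 159  43  44 656] [318.  181.9] [ 0.436 -0.209  0.037] top [ 0.4576 -0.1906  0.1225]
side [319 158  11   8  27] [324.3 161.3] [ 0.437 -0.25   0.111] top [ 0.4438 -0.2484  0.1148]
side [378 165  31  45 453] [396.2 186.7] [ 0.195 -0.269  0.065] top [ 0.2074 -0.2816  0.1094]
side [405 166   7   5  16] [407.6 168.3] [ 0.181 -0.313  0.113] top [ 0.1757 -0.0673  0.2921]
side [278 171  21  18 106] [286.1 179. ] [ 0.561 -0.228  0.018] top [ 0.5642 -0.235   0.0216]
side [360 175  20  20 118] [368.  183.3] [ 0.298 -0.313  0.018] top [ 0.2972 -0.2831  0.0486]
side [323 227  29  11  64] [339.9 232.7] [0.299 0.041 0.112] top [0.3054 0.043  0.1139]
side [ 286  235   75   47 1257] [329.8 257. ] [0.301 0.088 0.025] top [0.3103 0.0903 0.1072]
side [309 267  11   5  15] [313.1 268.7] [0.353 0.106 0.011] top [0.3549 0.1073 0.0141]
side [227 269   5  14  49] [229.  275.8] [0.519 0.283 0.106] top [0.5184 0.2817 0.1216]
campos [array([ 0.13 , -0.025,  1.853]), array([0.154, 0.915, 1.001])] 457.0636027304965
rack [0.51655853 0.27372549 0.066     ]
442 ((0.5241827964782715, 0.2744452655315399), (0.05432243272662163, 0.1697867512702942), 24.820714950561523)
```

View pics/c0.png

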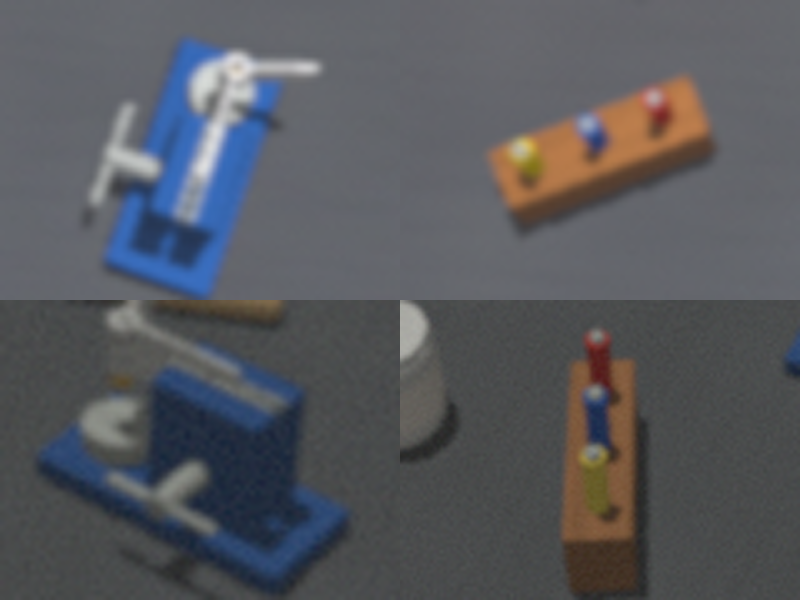

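The crop confirms the choices. The far vise (0.59 m from base) has its barrel at crop (237,68), which is top pixel (344,203). The thin blue punch is in the middle rack hole. I'll get the wrist camera offset and the first moves.

```bash
cat >> h.py <<'E'
from scipy.spatial.transform import Rotation as Ro
def pose():
    s=env.get_state(); q=np.array(s['tool_rot']); return np.array(s['eef_pos']),Ro.from_quat(q[[1,2,3,0]])
def goal(p,ang):
    """shift mm & rotvec in tool axes, to TCP p with tool down, tool x at ang deg"""
    P,R=pose(); c=np.deg2rad(ang)
    T=Ro.from_matrix(np.array([[np.cos(c),np.sin(c),0],[np.sin(c),-np.cos(c),0],[0,0,-1.]]))
    print('goal',p,(R.inv().apply(np.array(p)-P)*1000).round(1),(R.inv()*T).as_rotvec().round(4))
E
python3 - <<'E'
from h import *
s=snap('wrist');P,R=pose()
print('cam in tool',R.inv().apply(-s['R'].T@s['t']-P),'axes in tool',(R.inv().as_matrix()@s['R'].T).round(3),s['K'][0,0],s['t'])
goal([.50,-.24,.26],60);goal([.522,.276,.26],114.8)
E
```

```text
cam in tool [ 0.07143229 -0.00104125 -0.12142322] axes in tool [[ 0.002 -0.96  -0.281]
 [ 1.     0.001  0.001]
 [-0.001 -0.281  0.96 ]] 346.1371640255695 [-0.57368998 -0.03749267  0.37917477]
goal [0.5, -0.24, 0.26] [ 432.2 -227.1   -7. ] [-1.300e-03 -6.000e-04 -8.174e-01]
goal [0.522, 0.276, 0.26] [ 571.1 -724.6   -6.3] [-1.0000e-03 -1.2000e-03 -1.7739e+00]
```

```bash
python3 -m handwheel '[50,-25,-1,0,0,-0.08, 95,-50,-2,0,0,-0.18, 145,-77,-4,0,0,-0.28, 190,-100,-6,0,0,-0.38, 240,-126,-8,0,0,-0.48, 285,-150,-10,0,0,-0.58, 330,-175,-12,0,0,-0.68, 375,-200,-14,0,0,-0.76, 420,-220,-16,0,0,-0.817, 465,-246,-17,0,0,-0.817, 465,-246,-17,0,0,-0.817, 465,-246,-17,0,0,-0.817, 465,-246,-17,0,0,-0.817]'; python3 - <<'E'
from h import *
import pickle
s=snap('wrist');pickle.dump(s,open('w1.pkl','wb'))
print(pose()[0])
P=cloud(s)
m=(abs(P[...,2]-.125)<.006)&(np.hypot(P[...,0]-.537,P[...,1]+.251)<.06)
print(m.sum(),P[m].mean(0))
cv2.imwrite('pics/w1.png',s['image'])
goal([.522,.276,.26],114.8)
E
```

```text
t: 1.45
eef_pos: [0.5275, -0.2142, 0.2698]
tool_rot: [-0.0, 0.866, 0.5, -0.001]
force: [0.4, -0.4, -0.6]
width: 0.999
gripper_force: 0.0
[ 0.52702706 -0.21475705  0.26995509]
1267 [ 0.5295248  -0.26077245  0.1249052 ]
goal [0.522, 0.276, 0.26] [ 422.4 -249.9    9.9] [-1.400e-03  3.000e-04 -9.568e-01]
```

View pics/w1.png

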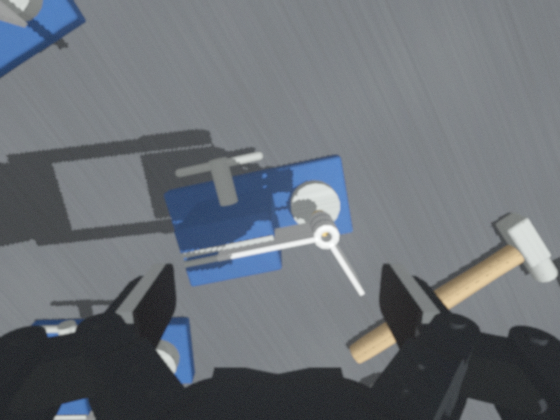

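The wrist view shows the barrel rim clearly at about (326,237), with the pin visible in the bore. I'll measure it and move on to the rack.

```bash
python3 - <<'E'
from h import *
import pickle
s=pickle.load(open('w1.pkl','rb'))
g=cv2.cvtColor(s['image'],cv2.COLOR_BGR2GRAY)
x0,y0=306,217; c=g[y0:y0+40,x0:x0+40]
w=(c>190).astype(np.uint8)
o=cv2.morphologyEx(cv2.morphologyEx(w,cv2.MORPH_CLOSE,np.ones((9,9))),cv2.MORPH_OPEN,cv2.getStructuringElement(2,(13,13)))
cn=max(cv2.findContours(o,0,1)[0],key=cv2.contourArea);(u,v),r=cv2.minEnclosingCircle(cn);M=cv2.moments(cn);print(u+x0,v+y0,r,M['m10']/M['m00']+x0,M['m01']/M['m00']+y0)
# bore hole
n,l,st,ce=cv2.connectedComponentsWithStats(1-w)
for i in range(1,n):
    if st[i,0]>0 and st[i,1]>0 and st[i,0]+st[i,2]<40 and st[i,1]+st[i,3]<40: print('hole',st[i],ce[i]+[x0,y0],onz(s,*(ce[i]+[x0,y0]),.125))
print(onz(s,M['m10']/M['m00']+x0,M['m01']/M['m00']+y0,.125))
E
python3 -m handwheel '[40,-25,0,0,0,-0.10, 80,-48,0,0,0,-0.2, 122,-73,1,0,0,-0.3, 164,-98,2,0,0,-0.4, 206,-122,3,0,0,-0.5, 248,-148,4,0,0,-0.6, 290,-172,5,0,0,-0.7, 332,-196,7,0,0,-0.8, 375,-222,8,0,0,-0.9, 410,-245,10,0,0,-0.957, 422,-250,10,0,0,-0.957, 422,-250,10,0,0,-0.957, 422,-250,10,0,0,-0.957]'; python3 - <<'E'
from h import *
import pickle
s=snap('wrist');pickle.dump(s,open('w2.pkl','wb'))
hsv=cv2.cvtColor(s['image'],cv2.COLOR_BGR2HSV);P=cloud(s)
m=cv2.inRange(hsv,(100,120,40),(130,255,255))
n,l,st,c=cv2.connectedComponentsWithStats(m)
for i in range(1,n):
    if st[i,4]>60: print(st[i],c[i].round(1),P[l==i].mean(0),onz(s,*c[i],.11))
m=(np.hypot(P[...,0]-.522,P[...,1]-.276)<.13)&(abs(P[...,2]-.066)<.005)
print('rack',m.sum(),cv2.minAreaRect(P[m][:,:2].astype(np.float32)))
cv2.imwrite('pics/w2.png',s['image'])
E
```

```text
325.93181800842285 237.40909004211426 13.421222686767578 326.1433578689099 236.82509638976515
hole [16 16 10  9 61] [326.57377049 237.08196721] [ 0.5457668 -0.2628726  0.125    ]
[ 0.54556427 -0.26249506  0.125     ]
t: 2.8
eef_pos: [0.5226, 0.2741, 0.2603]
tool_rot: [0.0, 0.539, 0.842, -0.001]
force: [-0.3, -0.1, 0.3]
width: 0.998
gripper_force: 0.0
[271 177  20  26 216] [279.8 186.8] [0.52044074 0.28373972 0.11536782] [0.52112527 0.2824675  0.11      ]
[  0 204  25  12  72] [ 11.6 209.8] [0.26794306 0.10942397 0.0079441 ] [0.3292278  0.17242773 0.11      ]
[   0  219  148  105 7245] [ 54.3 273.6] [0.35281477 0.08720463 0.05180244] [0.3757747  0.12999882 0.11      ]
rack 7832 ((0.5248410105705261, 0.2767561376094818), (0.05011104792356491, 0.16979099810123444), 24.417034149169922)
```

View pics/w2.png

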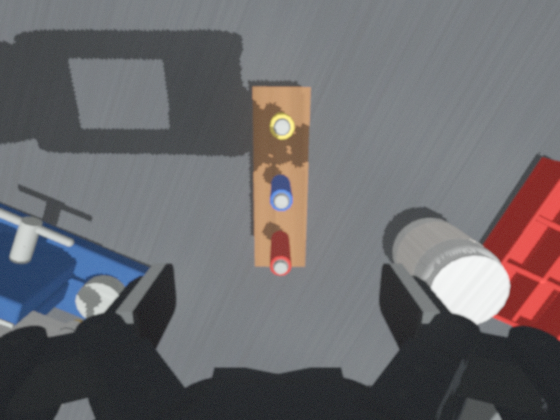

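```bash
python3 - <<'E'
from h import *
import pickle
s=pickle.load(open('w2.pkl','rb'))
hsv=cv2.cvtColor(s['image'],cv2.COLOR_BGR2HSV)
sub=hsv[190:214,268:294];m=((sub[...,1]<70)&(sub[...,2]>130)).astype(np.uint8)
n,l,st,c=cv2.connectedComponentsWithStats(m);i=1+np.argmax(st[1:,4]);q=c[i]+[268,190];p=onz(s,*q,.130);print(st[i],q,p)
t=onz(s,470,287,.1);print('tin',t,np.hypot(*(t-p)[:2]))
p=np.r_[p[:2],.099]
goal(p,114.4)
a,b=pickle.load(open('s0.pkl','rb'))
E
```

```text
[  6   3  15  16 196] [281.  200.5] [0.52432693 0.27747958 0.13      ]
tin [0.71905218 0.26805797 0.1       ] 0.19495305124173024
goal [0.52432693 0.27747958 0.099     ] [  2.7   3.1 161.4] [-0.0005  0.001   0.0047]
```

```bash
python3 -m handwheel '[2,2,20,0,0,0.005, 3,3,55,0,0,0.005, 3,3,90,0,0,0.005, 3,3,120,0,0,0.005, 3,3,140,0,0,0.005, 3,3,155,0,0,0.005, 3,3,161,0,0,0.005, 3,3,161,0,0,0.005, 3,3,161,0,0,0.005]' 45; python3 -m handwheel '[0,0,0,0,0,0,0,0,0,0,0,0,0,0,0,0,0,0,0,0,0,0,0,0,0,0,0,0,0,0,0,0,0,0,0,0,0,0,0,0,0,0]' 0
```

```text
t: 3.75
eef_pos: [0.5246, 0.2794, 0.1003]
tool_rot: [0.0, 0.541, 0.841, 0.001]
force: [-0.3, -0.1, 0.7]
width: 0.452
gripper_force: 0.0
t: 4.45
eef_pos: [0.5243, 0.28, 0.1004]
tool_rot: [0.001, 0.541, 0.841, 0.001]
force: [-1.3, -2.0, 5.6]
width: 0.197
gripper_force: 58.3
```

```bash
python3 -m handwheel '[0,0,-5,0,0,0, 0,0,-20,0,0,0, 0,0,-45,0,0,0, 0,0,-75,0,0,0, 0,0,-105,0,0,0, 0,0,-130,0,0,0, 0,0,-148,0,0,0, 0,0,-160,0,0,0, 0,0,-160,0,0,0,0,0,-160,0,0,0]'; python3 - <<'E'
from h import *
import pickle
s=snap('wrist');pickle.dump(s,open('w3.pkl','wb'));cv2.imwrite('pics/w3.png',s['image'])
print(env.get_state()['force'],env.get_state()['width']);goal([.5457,-.2627,.26],62)
E
```

```text
t: 5.45
eef_pos: [0.5235, 0.2799, 0.2583]
tool_rot: [-0.0, 0.541, 0.841, -0.001]
force: [0.7, 0.1, -1.6]
width: 0.193
gripper_force: 58.5
[-0.34509486 -0.06785103 -1.42089378] 0.19597157623341233
goal [0.5457, -0.2627, 0.26] [-502.8 -204.8   -1.5] [-0.0023  0.0013  0.9168]
```

View pics/w3.png

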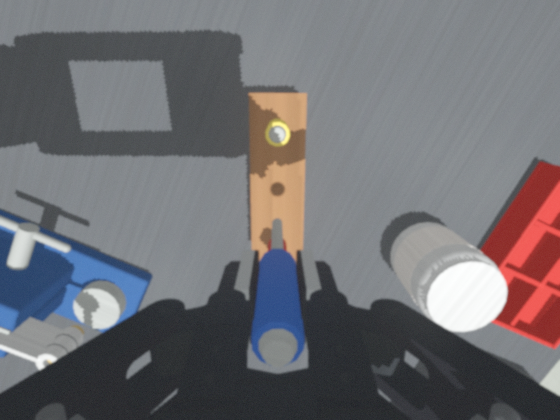

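The punch is held upright, tip near (278,221) and cap at (277,347). The empty hole is at (278,189). I'll compute the tip and hole positions and carry it to the vise.

```bash
python3 - <<'E'
from h import *
import pickle
s=pickle.load(open('w3.pkl','rb'));P,R=pose()
for n,u,v,z in (('tip',278,221,P[2]-.0964),('cap',277.5,347,P[2]+.0296)):
    p=onz(s,u,v,z);print(n,(R.inv().apply(p-P)*1000).round(1))
print('hole',onz(s,278,189,.066),'pose',P)
g=cv2.cvtColor(s['image'],cv2.COLOR_BGR2GRAY);print(g[206:236:2,268:289:1])
E
python3 -m handwheel '[-40,-16,0,0,0,0.07, -80,-32,0,0,0,0.15, -120,-49,0,0,0,0.22, -160,-65,0,0,0,0.29, -200,-81,0,0,0,0.36, -240,-98,0,0,0,0.44, -280,-114,0,0,0,0.51, -320,-130,0,0,0,0.58, -360,-147,0,0,0,0.66, -400,-163,0,0,0,0.73, -440,-180,0,0,0,0.8, -475,-193,0,0,0,0.87, -495,-202,0,0,0,0.917, -503,-205,0,0,0,0.917, -503,-205,0,0,0,0.917, -503,-205,0,0,0,0.917, -503,-205,0,0,0,0.917, -503,-205,0,0,0,0.917]'; python3 - <<'E'
from h import *
import pickle
s=snap('wrist');pickle.dump(s,open('w4.pkl','wb'));cv2.imwrite('pics/w4.png',cv2.resize(s['image'][150:300,180:380],(800,600),interpolation=cv2.INTER_CUBIC));print(pose()[0])
E
```

```text
tip [-2.4  1.  96.4]
cap [ -1.2   0.5 -29.6]
hole [0.52557522 0.27681897 0.066     ] pose [0.52329021 0.27976453 0.25788816]
[[170 170 167 168 172 177 178 177 178 177 176 175 176 175 176 177 177 174
  174 173 171]
 [170 167 166 167 174 178 178 177 176 177 176 176 176 177 175 178 175 177
  175 174 171]
 [170 167 167 168 171 175 176 177 177 176 176 176 176 177 175 176 177 174
  175 175 175]
 [168 168 167 168 174 177 179 178 177 176 176 178 176 176 177 176 177 176
  175 173 173]
 [170 169 169 170 172 176 178 179 178 176 177 177 178 177 177 176 176 175
  174 174 174]
 [170 167 168 170 173 175 179 176 176 177 175 177 176 177 176 178 176 177
  174 176 175]
 [171 170 167 169 172 170 168 160 155 154 156 162 169 172 175 178 177 176
  176 175 174]
 [169 168 166 166 159 149 140 132 131 134 135 137 145 159 170 176 176 175
  175 173 173]
 [171 169 165 158 148 136 129 128 133 132 132 134 137 149 164 173 177 176
  175 174 175]
 [171 168 165 158 144 134 128 130 130 132 129 132 136 147 159 174 176 176
  174 175 176]
 [165 167 165 157 143 132 129 128 131 129 133 132 136 144 159 171 173 175
  174 175 174]
 [125 136 142 143 138 131 129 127 131 131 130 131 132 143 159 171 174 175
  175 175 175]
 [105 105 112 119 125 127 128 129 132 131 132 132 132 140 155 170 175 174
  175 175 175]
 [104 105 106 116 124 129 129 130 130 130 133 134 133 137 154 171 174 177
  175 175 176]
 [105 105 108 115 122 127 128 128 130 131 132 131 133 135 151 166 174 175
  176 174 175]]
t: 7.3
eef_pos: [0.5462, -0.2615, 0.2595]
tool_rot: [-0.0, 0.857, 0.516, 0.0]
force: [0.4, 0.9, -2.5]
width: 0.195
gripper_force: 58.5
[ 0.54625325 -0.26166241  0.25952031]
```

View pics/w4.png

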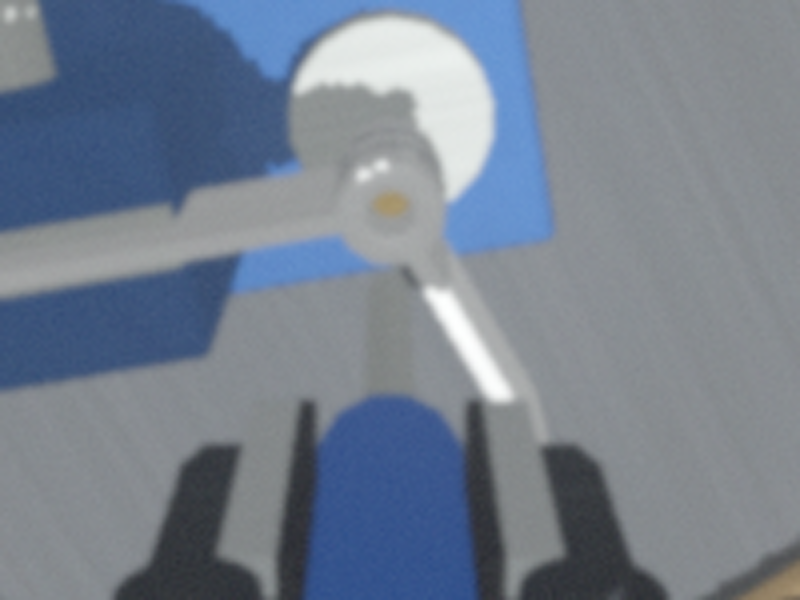

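The tip is at crop (388,270), full-frame (277,218). The bore is at crop (392,206), full-frame (278,201.5), with the brass pin inside. I'll compute the offset between them from this one picture.

```bash
python3 - <<'E'
from h import *
import pickle
s=pickle.load(open('w4.pkl','rb'));P,R=pose()
g=cv2.cvtColor(s['image'],cv2.COLOR_BGR2GRAY)
print(g[186:230:1,276:280].mean(1).round().astype(int).tolist());print(g[226:236,262:296].mean(0).round().astype(int).tolist())
print(g[198:204,258:300].mean(0).round().astype(int).tolist())
for v in (217,218): print('tip',v,(R.inv().apply(onz(s,277,v,P[2]-.0964)-P)*1000-[3.5,0,0]).round(1))
for u,v in ((278,201.3),(278,202)):
  p=onz(s,u,v,.125);print('bore',p,(R.inv().apply(p-P)*1000).round(1))
print('w1 bore',(R.inv().apply(np.array([.5457,-.2627,.125])-P)*1000).round(1))
E
```

```text
[145, 151, 156, 164, 177, 186, 184, 176, 170, 169, 165, 161, 154, 149, 149, 150, 150, 151, 154, 155, 155, 156, 161, 167, 172, 170, 167, 165, 163, 157, 144, 138, 136, 136, 136, 136, 136, 136, 135, 134, 135, 136, 134, 135]
[142, 142, 142, 142, 141, 142, 142, 140, 140, 137, 133, 132, 132, 132, 133, 135, 135, 136, 135, 136, 137, 140, 141, 142, 143, 148, 161, 177, 195, 214, 231, 242, 245, 238]
[156, 156, 155, 155, 154, 156, 159, 163, 166, 167, 167, 167, 166, 162, 158, 155, 152, 151, 150, 151, 151, 151, 153, 154, 157, 161, 165, 168, 167, 168, 168, 166, 166, 170, 172, 168, 159, 149, 144, 142, 142, 141]
tip 217 [-3.  -0.7 96.4]
tip 218 [-3.6 -0.7 96.4]
bore [ 0.54668708 -0.26111502  0.125     ] [7.000e-01 1.000e-01 1.345e+02]
bore [ 0.54642664 -0.26160911  0.125     ] [1.000e-01 1.000e-01 1.345e+02]
w1 bore [ -1.2  -0.  134.5]
```

```bash
python3 -m handwheel '[1,0.3,5,0,0,0, 2,0.5,15,0,0,0, 3,0.7,24,0,0,0, 3,0.7,30,0,0,0, 3,0.7,30,0,0,0, 3,0.7,30,0,0,0]'; python3 - <<'E'
from h import *
import pickle
s=snap('wrist');pickle.dump(s,open('w5.pkl','wb'));cv2.imwrite('pics/w5.png',cv2.resize(s['image'][150:255,210:350],(800,600),interpolation=cv2.INTER_CUBIC));P,R=pose();print(P)
for v in (210,215,220): print(v,(R.inv().apply(onz(s,278,v,.125)-P)*1000).round(1))
E
```

```text
t: 7.95
eef_pos: [0.5482, -0.2605, 0.2291]
tool_rot: [-0.0, 0.857, 0.515, -0.0]
force: [-0.2, 0.2, -2.1]
width: 0.191
gripper_force: 58.5
[ 0.54831165 -0.26056478  0.22945611]
210 [ 2.900e+00 -1.000e-01  1.045e+02]
215 [-7.000e-01 -1.000e-01  1.045e+02]
220 [-4.300e+00 -1.000e-01  1.045e+02]
```

View pics/w5.png

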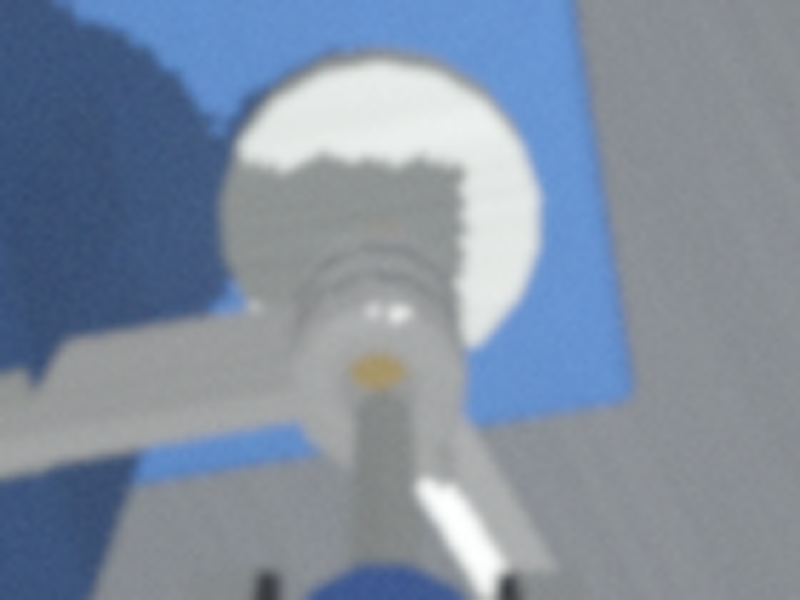

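The tip's near edge is at crop (386,388), the rim centre is at about (382,384) and the brass is visible at (378,370). That leaves roughly +1 mm in x and −0.5 mm in y. I'll feel down slowly.

```bash
python3 -m handwheel '[1,-0.5,1,0,0,0, 1,-0.5,3,0,0,0, 1,-0.5,5,0,0,0, 1,-0.5,6,0,0,0, 1,-0.5,7,0,0,0, 1,-0.5,8,0,0,0, 1,-0.5,8.5,0,0,0, 1,-0.5,9,0,0,0, 1,-0.5,9.5,0,0,0, 1,-0.5,9.5,0,0,0]'
```

```text
t: 9.0
eef_pos: [0.5482, -0.2593, 0.2197]
tool_rot: [-0.0, 0.857, 0.515, -0.0]
force: [0.2, 0.2, -1.8]
width: 0.192
gripper_force: 58.5
```

```bash
python3 -m handwheel '[0,0,0.5,0,0,0, 0,0,1,0,0,0, 0,0,1.5,0,0,0, 0,0,2,0,0,0, 0,0,2,0,0,0]'
```

```text
t: 9.5
eef_pos: [0.5482, -0.2593, 0.2177]
tool_rot: [-0.0, 0.857, 0.515, -0.0]
force: [-0.7, -0.4, -1.6]
width: 0.193
gripper_force: 58.5
```

```bash
python3 -m handwheel '[0,0,0.5,0,0,0, 0,0,1,0,0,0, 0,0,1.5,0,0,0, 0,0,2,0,0,0, 0,0,2.5,0,0,0, 0,0,3,0,0,0, 0,0,3,0,0,0]'
```

```text
t: 10.2
eef_pos: [0.5482, -0.2593, 0.2147]
tool_rot: [-0.0, 0.857, 0.515, -0.0]
force: [0.1, 0.3, -0.9]
width: 0.193
gripper_force: 58.5
```

```bash
python3 -m handwheel '[0,0,0.5,0,0,0, 0,0,1,0,0,0, 0,0,1.5,0,0,0, 0,0,2,0,0,0, 0,0,2.5,0,0,0, 0,0,3,0,0,0, 0,0,3.5,0,0,0, 0,0,4,0,0,0]'
```

```text
t: 11.0
eef_pos: [0.5482, -0.2593, 0.2108]
tool_rot: [0.0, 0.857, 0.515, -0.0]
force: [0.5, 0.2, -0.8]
width: 0.195
gripper_force: 58.5
```

```bash
python3 -m handwheel '[0,0,0.5,0,0,0, 0,0,1,0,0,0, 0,0,1.5,0,0,0, 0,0,2,0,0,0, 0,0,2.5,0,0,0, 0,0,3,0,0,0, 0,0,3.5,0,0,0, 0,0,4,0,0,0]'
```

```text
t: 11.8
eef_pos: [0.5483, -0.2594, 0.2081]
tool_rot: [0.001, 0.857, 0.515, 0.0]
force: [-2.1, 1.1, 6.4]
width: 0.192
gripper_force: 59.3
```

```bash
python3 -m handwheel '[0,0,0.6,0,0,0, 0,0,1.2,0,0,0, 0,0,1.8,0,0,0, 0,0,2.4,0,0,0, 0,0,3,0,0,0, 0,0,3.6,0,0,0, 0,0,4.2,0,0,0, 0,0,4.8,0,0,0, 0,0,5.4,0,0,0, 0,0,6,0,0,0]'
```

```text
t: 12.8
eef_pos: [0.5483, -0.2594, 0.2032]
tool_rot: [0.001, 0.857, 0.515, 0.001]
force: [-2.7, 2.4, 10.0]
width: 0.195
gripper_force: 59.7
```

```bash
python3 -m handwheel '[0,-0.1,0.6,0,0,0, 0,-0.2,1.2,0,0,0, 0,-0.3,1.8,0,0,0, 0,-0.4,2.4,0,0,0, 0,-0.4,3,0,0,0, 0,-0.4,3.6,0,0,0, 0,-0.4,4.2,0,0,0, 0,-0.4,4.8,0,0,0, 0,-0.4,5.4,0,0,0, 0,-0.4,6,0,0,0]'
```

```text
t: 13.8
eef_pos: [0.5483, -0.2593, 0.1973]
tool_rot: [0.001, 0.857, 0.515, 0.001]
force: [-3.5, 0.4, 10.4]
width: 0.195
gripper_force: 59.7
```

```bash
python3 -m handwheel '[0,-0.1,0.6,0,0,0, -0.1,-0.2,1.2,0,0,0, -0.2,-0.3,1.8,0,0,0, -0.2,-0.4,2.4,0,0,0, -0.2,-0.4,3,0,0,0, -0.2,-0.4,3.6,0,0,0, -0.2,-0.4,4.2,0,0,0, -0.2,-0.4,4.8,0,0,0, -0.2,-0.4,5.4,0,0,0, -0.2,-0.4,6,0,0,0]'
```

```text
t: 14.8
eef_pos: [0.5481, -0.2593, 0.1914]
tool_rot: [0.002, 0.857, 0.515, 0.001]
force: [-2.2, 1.8, 10.3]
width: 0.195
gripper_force: 59.7
```

```bash
python3 -m handwheel '[0,0,0.6,0,0,0, 0,0,1.2,0,0,0, 0,0,1.8,0,0,0, 0,0,2.4,0,0,0, 0,0,3,0,0,0, 0,0,3.6,0,0,0, 0,0,4.2,0,0,0, 0,0,4.8,0,0,0, 0,0,5.4,0,0,0, 0,0,6,0,0,0]'
```

```text
t: 15.8
eef_pos: [0.5481, -0.2593, 0.1853]
tool_rot: [0.002, 0.857, 0.515, 0.001]
force: [-3.1, 0.4, 10.9]
width: 0.195
gripper_force: 59.7
```

```bash
python3 -m handwheel '[0,0,0.6,0,0,0, 0,0,1.2,0,0,0, 0,0,1.8,0,0,0, 0,0,2.4,0,0,0, 0,0,3,0,0,0, 0,0,3.6,0,0,0, 0,0,4.2,0,0,0, 0,0,4.8,0,0,0, 0,0,5.4,0,0,0, 0,0,6,0,0,0]'
```

```text
t: 16.8
eef_pos: [0.5481, -0.2594, 0.1793]
tool_rot: [0.002, 0.857, 0.515, 0.001]
force: [-2.0, 1.0, 11.4]
width: 0.193
gripper_force: 59.7
```

```bash
python3 -m handwheel '[0,0,0.4,0,0,0, 0,0,0.8,0,0,0, 0,0,1.2,0,0,0, 0,0,1.6,0,0,0, 0,0,2,0,0,0]'
```

```text
t: 17.3
eef_pos: [0.5481, -0.2594, 0.177]
tool_rot: [0.001, 0.857, 0.515, 0.001]
force: [-1.6, 0.8, 9.3]
width: 0.196
gripper_force: 59.7
```

```bash
python3 -m handwheel '[0,0,0.4,0,0,0, 0,0,0.8,0,0,0, 0,0,1.2,0,0,0, 0,0,1.4,0,0,0]'
```

```text
t: 17.7
eef_pos: [0.5482, -0.2593, 0.1755]
tool_rot: [0.001, 0.857, 0.515, 0.001]
force: [-1.8, 1.6, 9.1]
width: 0.195
gripper_force: 59.7
```

```bash
python3 -m handwheel '[0,0,0.3,0,0,0, 0,0,0.6,0,0,0, 0,0,0.6,0,0,0]'
```

```text
t: 18.0
eef_pos: [0.5481, -0.2593, 0.1752]
tool_rot: [0.001, 0.857, 0.515, 0.001]
force: [-1.9, 1.7, 10.3]
width: 0.194
gripper_force: 59.7
```

```bash
python3 -m handwheel '[0,0,0.3,0,0,0, 0,0,0.6,0,0,0, 0,0,0.6,0,0,0]'
```

```text
t: 18.3
eef_pos: [0.5482, -0.2594, 0.1752]
tool_rot: [0.002, 0.857, 0.515, 0.001]
force: [-1.6, 1.9, 11.5]
width: 0.198
gripper_force: 60.0
```

```bash
python3 -m handwheel '[0,0,0.3,0,0,0, 0,0,0.6,0,0,0, 0,0,0.6,0,0,0, 0,0,0.6,0,0,0]'
```

```text
t: 18.7
eef_pos: [0.5482, -0.2594, 0.1751]
tool_rot: [0.002, 0.857, 0.515, 0.001]
force: [-3.5, 1.5, 14.9]
width: 0.196
gripper_force: 60.3
```

```bash
python3 -m handwheel '[0,0,0.3,0,0,0, 0,0,0.6,0,0,0, 0,0,0.8,0,0,0, 0,0,0.8,0,0,0, 0,0,0.8,0,0,0]'
```

```text
t: 19.2
eef_pos: [0.5482, -0.2594, 0.175]
tool_rot: [0.002, 0.857, 0.515, 0.001]
force: [-4.0, 2.1, 17.9]
width: 0.196
gripper_force: 60.7
```

```bash
python3 -m handwheel '[0,0,0.3,0,0,0, 0,0,0.5,0,0,0, 0,0,0.5,0,0,0, 0,0,0.5,0,0,0, 0,0,0.5,0,0,0, 0,0,0.5,0,0,0]'; python3 -c "
from rig import env;s=env.get_state();print(s['force'],s['eef_pos'],s['qpos'][5])"
```

```text
t: 19.8
eef_pos: [0.5483, -0.2594, 0.1749]
tool_rot: [0.002, 0.857, 0.515, 0.001]
force: [-3.9, 2.3, 20.3]
width: 0.197
gripper_force: 61.0
[-3.92965294  2.33220348 20.27152082] [ 0.54830519 -0.25944159  0.17492772] 0.028071821511908797
```

```bash
python3 -m handwheel '[0,0,-1,0,0,0, 0,0,-3,0,0,0, 0,0,-6,0,0,0, 0,0,-12,0,0,0, 0,0,-20,0,0,0, 0,0,-30,0,0,0, 0,0,-40,0,0,0, 0,0,-50,0,0,0, 0,0,-62,0,0,0, 0,0,-74,0,0,0, 0,0,-84,0,0,0, 0,0,-89,0,0,0, 0,0,-89,0,0,0, 0,0,-89,0,0,0]'; python3 - <<'E'
from h import *
import pickle
s=snap('wrist');pickle.dump(s,open('w6.pkl','wb'))
g=cv2.cvtColor(s['image'],cv2.COLOR_BGR2GRAY);cv2.imwrite('pics/w6.png',cv2.resize(s['image'][150:255,210:350],(800,600),interpolation=cv2.INTER_CUBIC))
goal([.5243,.280,.26],114.4)
E
```

```text
t: 21.2
eef_pos: [0.5472, -0.259, 0.259]
tool_rot: [-0.0, 0.857, 0.515, -0.0]
force: [0.6, 0.1, -1.1]
width: 0.196
gripper_force: 58.5
goal [0.5243, 0.28, 0.26] [ 465.1 -273.3   -1. ] [-1.200e-03 -5.000e-04 -9.149e-01]
```

View pics/w6.png

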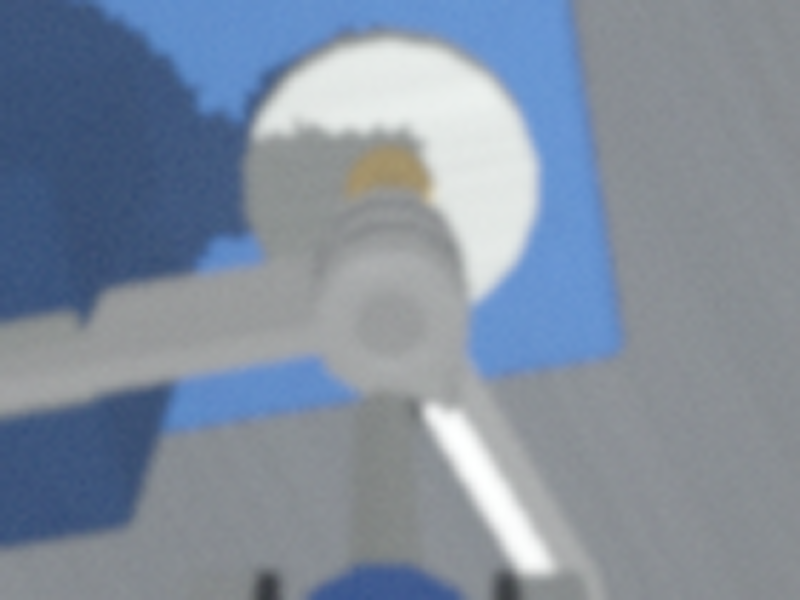

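The pin's head now stands on the puck at crop (390,175) and the bore is empty. I'll return the punch to the rack.

```bash
python3 -m handwheel '[36,-21,-1,0,0,-0.07, 72,-43,-1,0,0,-0.14, 110,-65,-1,0,0,-0.22, 148,-87,-1,0,0,-0.29, 186,-109,-1,0,0,-0.37, 224,-132,-1,0,0,-0.44, 262,-154,-1,0,0,-0.52, 300,-176,-1,0,0,-0.59, 338,-199,-1,0,0,-0.67, 376,-221,-1,0,0,-0.74, 412,-242,-1,0,0,-0.81, 440,-259,-1,0,0,-0.87, 458,-269,-1,0,0,-0.915, 465,-273,-1,0,0,-0.915, 465,-273,-1,0,0,-0.915, 465,-273,-1,0,0,-0.915, 465,-273,-1,0,0,-0.915]'; python3 - <<'E'
from h import *
import pickle
s=snap('wrist');pickle.dump(s,open('w7.pkl','wb'));P,R=pose();print(P)
g=cv2.cvtColor(s['image'],cv2.COLOR_BGR2GRAY)
m=(g[180:202,266:292]<85).astype(np.uint8)
n,l,st,c=cv2.connectedComponentsWithStats(m)
for i in range(1,n): print('hole',st[i],c[i]+[266,180],onz(s,*(c[i]+[266,180]),.066),(R.inv().apply(onz(s,*(c[i]+[266,180]),.066)-P)*1000).round(1))
print(g[206:236,274:280].mean(1).round().astype(int).tolist(),g[224:234,264:292].mean(0).round().astype(int).tolist())
goal([.5243,.280,.1004],114.4)
E
```

```text
t: 22.95
eef_pos: [0.525, 0.2784, 0.2602]
tool_rot: [0.0, 0.542, 0.84, -0.0]
force: [0.4, 0.4, -2.0]
width: 0.193
gripper_force: 58.7
[0.52499108 0.27844639 0.26036895]
[177, 176, 177, 176, 176, 176, 177, 176, 177, 177, 176, 172, 160, 145, 136, 132, 131, 131, 130, 130, 130, 130, 130, 131, 130, 130, 129, 130, 130, 129] [119, 116, 115, 115, 116, 119, 122, 126, 129, 129, 128, 129, 130, 130, 131, 132, 133, 142, 158, 171, 175, 175, 175, 175, 175, 174, 174, 172]
goal [0.5243, 0.28, 0.1004] [  1.8   0.  160. ] [-0.0002  0.0004 -0.0016]
```

```bash
python3 -m handwheel '[1,0,10,0,0,0, 1.8,0,35,0,0,0, 1.8,0,60,0,0,0, 1.8,0,78,0,0,0, 1.8,0,90,0,0,0, 1.8,0,95,0,0,0, 1.8,0,98,0,0,0, 1.8,0,101,0,0,0, 1.8,0,104,0,0,0, 1.8,0,106,0,0,0]'
```

```text
t: 24.0
eef_pos: [0.5243, 0.2814, 0.1546]
tool_rot: [0.0, 0.542, 0.841, 0.0]
force: [0.1, 0.4, -1.4]
width: 0.195
gripper_force: 58.7
```

```bash
python3 -m handwheel '[-1,-0.4,4,0,0,0, -1.2,-0.4,12,0,0,0, -1.2,-0.4,22,0,0,0, -1.2,-0.4,32,0,0,0, -1.2,-0.4,40,0,0,0, -1.2,-0.4,46,0,0,0, -1.2,-0.4,49,0,0,0, -1.2,-0.4,51,0,0,0, -1.2,-0.4,52,0,0,0, -1.2,-0.4,52,0,0,0]'
```

```text
t: 25.0
eef_pos: [0.5243, 0.2801, 0.1024]
tool_rot: [0.0, 0.542, 0.841, 0.0]
force: [0.0, 0.6, -0.8]
width: 0.193
gripper_force: 58.7
```

```bash
python3 -m handwheel '[0,0,0.5,0,0,0, 0,0,1,0,0,0, 0,0,1.5,0,0,0, 0,0,2,0,0,0, 0,0,2.4,0,0,0, 0,0,2.4,0,0,0]'
```

```text
t: 25.6
eef_pos: [0.5243, 0.2801, 0.1005]
tool_rot: [0.0, 0.542, 0.841, 0.0]
force: [-1.2, -0.8, 4.3]
width: 0.192
gripper_force: 59.0
```

Seated: there's contact at the same height as the original grasp. I'll release to a partial opening so it doesn't hit the neighbours, wait, then rise.

```bash
python3 -m handwheel '[0,0,0,0,0,0,0,0,0,0,0,0,0,0,0,0,0,0,0,0,0,0,0,0,0,0,0,0,0,0,0,0,0,0,0,0]' 45; python3 -m handwheel '[0,0,-4,0,0,0, 0,0,-15,0,0,0, 0,0,-35,0,0,0, 0,0,-60,0,0,0, 0,0,-90,0,0,0, 0,0,-120,0,0,0, 0,0,-145,0,0,0, 0,0,-160,0,0,0, 0,0,-160,0,0,0, 0,0,-160,0,0,0]'; python3 - <<'E'
from h import *
s=snap('wrist');hsv=cv2.cvtColor(s['image'],cv2.COLOR_BGR2HSV)
b=snap('side');P=cloud(b);m=(np.hypot(P[...,0]-.525,P[...,1]-.277)<.02);print('top z near hole',np.percentile(P[m][:,2],[50,95,100]))
cv2.imwrite('pics/w8.png',np.hstack([cv2.resize(s['image'][80:290,140:420],(400,300)),cv2.resize(b['image'][240:330,170:290],(400,300),interpolation=2)]))
E
```

```text
t: 26.2
eef_pos: [0.5242, 0.2801, 0.0998]
tool_rot: [0.0, 0.542, 0.841, -0.0]
force: [-0.4, -0.2, -0.6]
width: 0.448
gripper_force: 0.0
t: 27.2
eef_pos: [0.524, 0.2799, 0.2601]
tool_rot: [0.0, 0.542, 0.841, 0.0]
force: [-0.4, -0.3, -1.3]
width: 0.452
gripper_force: 0.0
top z near hole [0.3251061  0.59537729 0.59670797]
```

View pics/w8.png

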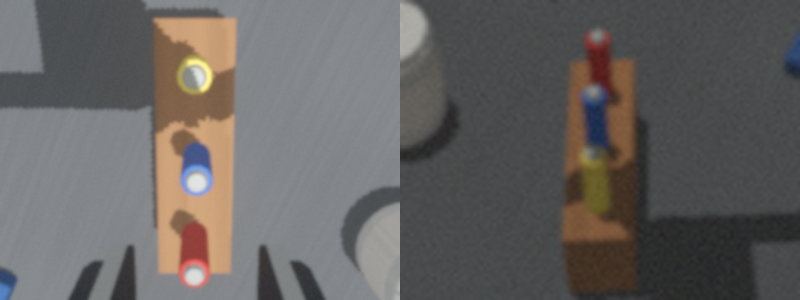

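The wrist view on the left shows the blue punch upright in the middle hole, cap at (197,181). The side view on the right shows it seated at (595,92), as at the start, and the gripper is clear. I'm handing in.

```bash
python3 -c "
from rig import env;print(env.sign_off())"
```

```text
the job is handed in; nothing more can be done
None
```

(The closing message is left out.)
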